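# Zero the bench meter and hold the dip probe in the sample bath

## Robot

A 6-joint arm with a two-finger parallel gripper is mounted at the origin on the work surface. World frame = base frame: x ahead of the robot, y to its left, z up, the work surface at z = 0. Lengths are in m, angles in rad, forces in N, time in s.
With the tool pointing down it reaches from about 0.3 to 0.875 m from the base axis. Payload 6.4 kg.
Tool frame: the origin (TCP) lies at the very end of the fingers, on their centre line; the grasp point (between the pads) lies r.hold_point_z behind it (r.hold_point_z is the distance from the TCP to the grasp point, in m); y points along the fingers, z is the direction in which the jaws open and shut, and the axes are right-handed (so a half turn about y gives the same grasp; the last joint's range is limited). The gripper opens to 85 mm and grips with 20 to 120 N. Pads are 22 mm wide; open, the fingers measure 114 mm over their backs; the gripper's body (76 mm by 85 mm) begins 54 mm behind the grasp point. The pads swing forward as they close: fully open they stand 13 mm farther back than shut.
Start: joints at [0.963, 0.181, 1.607, -0, 1.354, -0.206], TCP at [0.225, 0.529, 0.231] pointing down, gripper open.
Joint ranges: [-2.99, 2.99], [-0.89, 2.07], [0.3, 2.58], [-1.14, 4.28], [0, 2.63], [-3.12, 3.12]. Speed limits (rad/s): [2.57, 2.57, 3.01, 3.14, 3.14, 3.14].

## Interface

Orientations are given as [roll, pitch, yaw] about the fixed x, y, z axes, in that order (R = Rz(yaw) Ry(pitch) Rx(roll)).
In Python, from plant import r gives the robot as it stands.
- The arm moves only by the tool servo_tool, never from a script. Its argument "deltas" is one flat list of numbers, 7 for each row, row after row: the turn, a rotation vector about the world's x, y, z as a fraction of full scale, then the shift along the world's x, y, z as a fraction of full scale, then the opening, from -1 (shut) to 1 (fully open). A call has exactly 8 rows; each row shifts and turns the commanded pose from where the row before left it; what a row does not reach is not made up. Full scale, the value 1, is 40 mm for a shift and pi/2 rad for a turn. A row lasts 1/10 s, in which the tool goes at most 50 mm and 8.59 degrees, less where a joint would pass 70% of its speed; a pose out of reach is approached as far as the arm can. A call with a number of a shift or a turn outside -1 to 1 is refused whole. A call with a gripper value outside its range is refused whole. The fingers move at their own pace and stop on an object; "newtons" is the grip in N (left out, the last holds). Time passes only in rows, so rows that do not move let the fingers close, or fill a call up. It gives the time, the measured TCP pose, the force and the opening at its end, in the units of the state.
- r.get_obs(): the state, without advancing time (a new reading comes with each control period).
- r.read_camera(name): name is "side" or "top"; returns the picture (400x640x3 uint8, red, green, blue); there is no depth.
- r.get_calibration(name): a dict with "mtx" (3x3 intrinsics, pixels), "D" ([k1, k2, p1, p2, k3] as OpenCV has them; the pictures are not rectified), "origin" and "attitude" of the camera in the world. Camera axes: x right, y up, looking along -z (the intrinsics and any distortion apply to the point x, -y, -z); pixel columns grow to the right and rows downward; lengths in m; the calibration is good to about 2 mm. A picture is of the moment at which its call begins. get_calibration takes no time and is no camera call.
- r.sign_off(): hands the job in, once; it reports no verdict.
Trained networks look in the newest picture that a camera, given by its name, has taken for a name from the list of things; names that differ only in an ending like _2 or _b are one class to them, and where a whole thing is asked for, a point or a joint stands for the part that bears it (a point fixed in the world has none). Each returns a list of dicts, best first, with "p" (0 to 1); they miss things now and then, are a little off and sometimes report something else, mostly with a low value. They report only what shows in the picture. A call takes as long as a camera call. They do not tell look-alikes from the thing itself.
- r.spot_in(camera, label): "rect" ([left, top, right, bottom] in pixels, round what is visible of it).
- r.regions_of(camera, label): "region" (400x640 bool, what is visible of it) and "rect" ([left, top, right, bottom] in pixels, round what is visible of it).
The state is a dict: "time_s": time; "qpos": joint angles; "dq": joint speeds; "effort": joint torques, N m; "tcp_pos": TCP position; "eef_rot": TCP orientation; "contact_force": force on the tool from outside, world axes, zero at the start; "moment": the same for the moment, N m; "width": finger opening in m.
Only numpy, scipy, OpenCV 4.12 (cv2) and the standard library are available. Lean on these libraries where they do the work, as an engineer would, in place of code of your own. Each camera call takes 0.05 s, during which the arm holds its last target.

## Task

Zero the meter first: with the dip probe still standing in its rest, push the meter's sprung pedal all the way down to its stop, keep it there for about half a second and let it come back up. Then draw the probe straight up out of its rest and lower its rod through the raised grey guide collar of the sample bath, never letting the probe touch the collar or the bath, until the dark band on the rod is level with the collar's top. Finish while still holding the probe there in the gripper, upright, centred in the bore and still; leave the bottle, flask and jar where they stand.

Things in the scene. Friction and masses are not known exactly. Their poses are not given: they have to be found in the camera images.
- pedal_pad (a point): Point to push on the top face of the meter's aluminium pedal (plate 75 long, 58 wide, 8 thick, dark rubber ribs), on its middle line, 55 mm from the hinge. At rest the plate slopes 0.30 rad, free end up, and this point is 50 mm above the work surface; at the stop the plate is level and it is 34 mm above. While the pedal is up, x points level towards the hinge
- pedal (a joint): Angle of the meter's pedal in rad: 0 up at rest, 0.30 fully down at its stop. A spring pushes it back up: about 3 N straight down at pedal_pad starts it moving and about 6 N holds it on the stop
- probe_head (a point): Centre of the grey square head of the wireless dip probe: 24 x 24 x 46 mm high, gripped across two opposite flat sides. z is the probe's axis, up; x and y are square to the flat sides. Under it a round steel rod, 10 in diameter, 100 long. At the start the head's underside (23 below this point) sits on the rest's top edge; the probe must rise 100 mm to come out
- probe_band (a point): Centre of the dark band, 8 high, round the probe's rod: on the probe's axis, 63 below probe_head and 60 above the tip
- probe_tip (a point): Lower tip of the probe's rod, on its axis, 123 below probe_head
- rest_mouth (a point): Centre of the top edge of the probe's rest: an upright white tube of 34 outside and 16 inside diameter on a grey foot 90 x 90 x 14; the top edge is 118 above the work surface. The rest is fixed
- guide_mouth (a point): Centre of the top edge of the guide collar on the sample bath: a grey ring 26 mm high on the steel lid, 44 outside and 24 inside diameter, bore vertical, top edge 104 above the work surface. The space under it is free down to 6 above the work surface
- bottle_center (a point): Amber bottle with cap, 68 in diameter, 150 high, standing; point half-way up. Bystander, beyond the work
- flask_center (a point): Conical amber flask, 76 in diameter at the foot, 112 high, standing; point half-way up. Bystander, beyond the work
- jar_center (a point): Small glass jar with cap, 44 in diameter, 65 high, standing; point half-way up. Bystander, near the robot
- probe: The whole dip probe, 146 mm long, about 0.11 kg; origin at the rod's tip, z up along the rod
- bath: The sample bath, fixed: hollow white box 150 x 150 x 78 mm high to the top of its steel lid; origin under its middle, on the work surface, z up, x away from the robot. The collar stands at x = -25, y = 30 mm; the lid's other opening, a plain 25 mm hole without a collar at x = 35, y = -35, is not used
- meter: The bench meter, fixed; origin on the work surface under the pedal, z up, x from the pedal to the white housing (110 wide, 75 deep, 55 high, dark display on top), which begins 50 mm along x. The pedal's hinge is at x = 40 mm, height 30 mm; the pedal points to -x, towards the robot. A grey foot 22 high lies under it
Mind the look-alikes: they are no part of the job. What is shaped like the meter but yellow is not meant. Of the things that look like the probe, the larger one is meant.

How it is judged:
By the outcome, as a careful person would: the job done as asked, in the order asked, and still so for the second after the job is handed in, while the arm keeps its last pose, push and grip.
It also fails if it takes over 69 s, if anything falls off the work surface, if the arm or the gripper's body presses on something with over 40 N, if the wrist force passes 120 N, or if a joint passes its speed limit or range.

## Working session

There is one attempt and no reset: what is moved stays moved. The work goes in short steps, Python scripts to look and compute and a tool call to move; the robot and the scene stay as the last step left them, time stands still between calls to the robot, and variables do not carry over. Pictures are saved under pics/ and viewed, and the job is handed in when it is done.

Besides the shell and the picture viewer there is one more tool, called after "Request:" by a JSON object that holds its "method" and its "body". servo_tool: Moves the arm, as the interface text tells. Shift numbers are shares of 40 mm and turn numbers shares of pi/2 rad, none past 1 either way. Its arguments: {"type":"object","properties":{"deltas":{"type":"array","items":{"type":"number"}},"newtons":{"type":"number"}},"required":["deltas"]}

```bash
mkdir -p pics; ls
python3 - <<'E'
from plant import r
import cv2,numpy as np
for c in ("side","top"):
    im=r.read_camera(c); cv2.imwrite(f"pics/{c}0.png",im[:,:,::-1])
    k=r.get_calibration(c); print(c,{a:np.round(np.array(b),4).tolist() for a,b in k.items()})
o=r.get_obs(); print(o, r.hold_point_z)
E
```

```text
pics
side {'mtx': [[373.9707, 0.0, 323.5669], [0.0, 373.9707, 196.8873], [0.0, 0.0, 1.0]], 'D': [-0.0722, 0.0, 0.0, 0.0, 0.0], 'origin': [0.3677, -0.5811, 0.5207], 'attitude': [1.0151, -0.0254, -0.3085]}
top {'mtx': [[408.6773, 0.0, 313.8115], [0.0, 408.6773, 205.8117], [0.0, 0.0, 1.0]], 'D': [-0.0059, 0.0, 0.0, 0.0, 0.0], 'origin': [0.5038, 0.0186, 0.8788], 'attitude': [0.0762, 0.0006, -1.5586]}
{'time_s': 0.1, 'qpos': array([ 9.62672051e-01,  1.81436511e-01,  1.60789287e+00,  9.88395570e-06,
        1.35379955e+00, -2.06320494e-01]), 'dq': array([ 5.99094916e-05, -1.06284520e-03, -1.71495375e-03, -5.63213035e-04,
       -4.74756036e-04,  4.85486313e-05]), 'effort': array([ 5.96501686e-04, -4.45872509e+01, -3.52244568e+01, -2.64340233e-04,
        4.16703610e-03, -1.09945418e-05]), 'tcp_pos': array([0.22457898, 0.52880176, 0.23049856]), 'eef_rot': array([-1.57229804e+00,  3.24165180e-04, -4.01806160e-01]), 'contact_force': array([0.65360324, 0.97945682, 0.7723119 ]), 'moment': array([ 0.03061225, -0.00914454,  0.0607762 ]), 'width': 0.08537818001279276} 0.0187
```

View pics/side0.png

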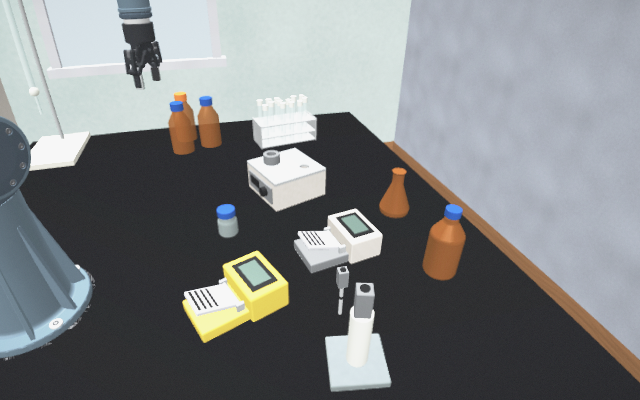

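View pics/top0.png

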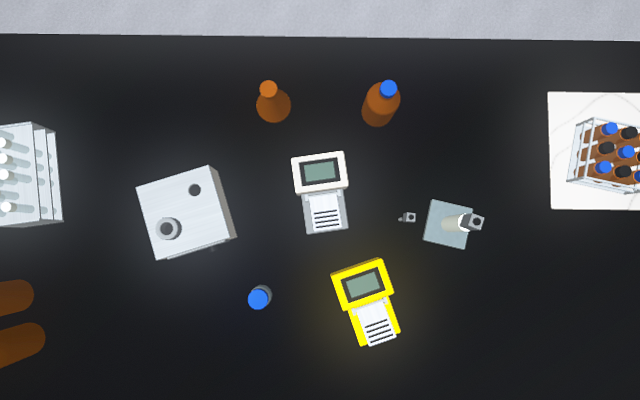

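The side picture shows the probe in its white rest (head at 364,300) with a small look-alike at (342,277). The white meter is at (340,240) with the yellow one to its left, and the bath collar is at (271,157). In the top picture the collar is at (168,228), the white pedal at (325,210) and the head at (474,222).

```bash
cat > h.py <<'E'
from plant import r
import cv2,numpy as np
from scipy.spatial.transform import Rotation as Ro
from scipy.optimize import least_squares
K={c:r.get_calibration(c) for c in("side","top")}
def proj(c,P):
    k=K[c];R=Ro.from_euler('xyz',k["attitude"]).as_matrix()
    p=(np.atleast_2d(P)-k["origin"])@R; p=p*[1,-1,-1]
    return cv2.projectPoints(p,np.zeros(3),np.zeros(3),np.array(k["mtx"]),np.array(k["D"],float))[0][:,0]
def ray(c,uv):
    k=K[c];R=Ro.from_euler('xyz',k["attitude"]).as_matrix()
    n=cv2.undistortPoints(np.array(uv,float).reshape(-1,1,2),np.array(k["mtx"]),np.array(k["D"],float))[:,0]
    return np.c_[n[:,0],-n[:,1],-np.ones(len(n))]@R.T, np.array(k["origin"])
def at_z(c,uv,z):
    d,o=ray(c,uv); return o+d*((z-o[2])/d[:,2])[:,None]
E
python3 - <<'E'
from h import *
for c in("side","top"):
    im=cv2.imread(f"pics/{c}0.png")
    for n in("probe_head","probe","guide_mouth","rest_mouth","pedal_pad","pedal","meter","bath","jar_center","bottle_center","flask_center"):
        try:
            for d in r.regions_of(c,n)[:3]:
                m=d["region"]; ys,xs=np.where(m); print(c,n,round(d["p"],2),np.round(d["rect"],1),m.sum(),round(xs.mean(),1),round(ys.mean(),1))
        except Exception as e: print(c,n,e)
print(proj("side",r.get_obs()["tcp_pos"]))
ims=cv2.imread("pics/side0.png"); imt=cv2.imread("pics/top0.png")
def crop(im,x0,y0,x1,y1,n,s=8): cv2.imwrite(n,cv2.resize(im[y0:y1,x0:x1],None,fx=s,fy=s,interpolation=cv2.INTER_CUBIC))
crop(ims,320,255,400,395,"pics/c1.png",4)
crop(imt,390,190,490,255,"pics/c2.png",8)
crop(imt,280,145,360,240,"pics/c3.png",6)
crop(imt,130,160,240,265,"pics/c4.png",5)
crop(ims,240,140,330,210,"pics/c5.png",8)
E
```

```text
side probe_head 0.93 [336.8 265.8 351.2 315.9] 361 341.6 283.6
side probe_head 0.71 [349.9 281.  375.7 318.7] 688 363.9 299.9
side probe 0.86 [334.2 266.6 349.9 310.2] 343 341.6 283.6
side probe 0.62 [357.8 282.9 376.9 316.1] 646 363.8 299.4
side guide_mouth 0.57 [246.1 148.3 324.8 210.9] 3500 286.1 177.5
side guide_mouth 0.23 [424.8 203.9 463.6 279. ] 2216 444.5 244.4
side rest_mouth 0.72 [323.5 306.1 387.9 392.7] 3625 356.7 357.5
side rest_mouth 0.57 [247.2 147.4 324.5 209. ] 3502 285.7 177.5
side pedal_pad 0.74 [295.6 232.2 341.4 253.7] 689 318.7 239.5
side pedal_pad 0.71 [183.9 283.7 239.3 318. ] 1196 211.0 299.4
side pedal 0.89 [182.2 283.6 243.1 320. ] 1209 210.7 299.1
side pedal 0.62 [298.5 229.5 341.7 251.1] 626 319.4 239.7
side meter 0.87 [294.2 208.7 382.1 270.4] 3535 339.1 241.4
side meter 0.79 [182.8 251.9 289.9 344.3] 5522 236.1 296.7
side bath 0.58 [247.1 148.  326.8 209.7] 3519 286.1 177.2
side jar_center 0.95 [219.7 203.8 237.3 235.1] 572 226.7 220.5
side bottle_center 0.87 [421.6 202.5 465.8 279. ] 2231 444.1 245.1
side flask_center 0.66 [380.  167.7 408.  218.4] 913
[... 318 characters left out ...]
2.8
top rest_mouth 0.61 [422.9 198.8 473.4 249.1] 1741 446.1 223.9
top pedal_pad 0.71 [355.9 299.7 393.8 344.4] 1106 374.9 322.4
top pedal_pad 0.56 [308.8 191.8 341.2 233.5] 1075 324.6 211.6
top pedal 0.81 [355.9 297.3 391.9 345.7] 1217 374.8 321.8
top pedal 0.57 [305.9 190.7 339.2 229.5] 1027 324.6 211.0
top meter 0.74 [330.1 259.3 400.4 346.7] 4071 366.8 300.0
top bath 0.75 [135.9 164.5 238.4 261.1] 6648 185.9 213.1
top bath 0.52 [362.1  79.2 401.8 128.1] 1288 380.3 103.0
top jar_center 0.64 [248.9 283.  268.8 310.3] 426 259.1 296.3
top bottle_center 0.74 [359.3  80.4 401.2 127.7] 1315 380.1 103.0
top flask_center 0.9 [257.1  79.  288.9 122.3] 1056 272.1 102.4
[[149.39246635  88.28764621]]
```

View crops.

View pics/c1.png

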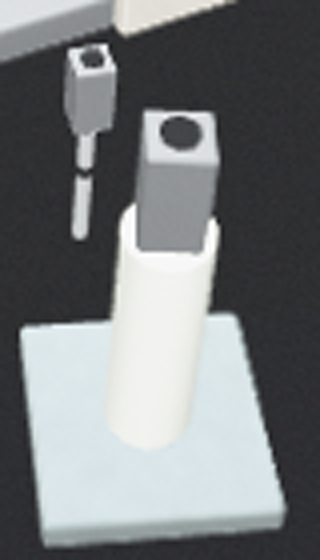

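View pics/c2.png

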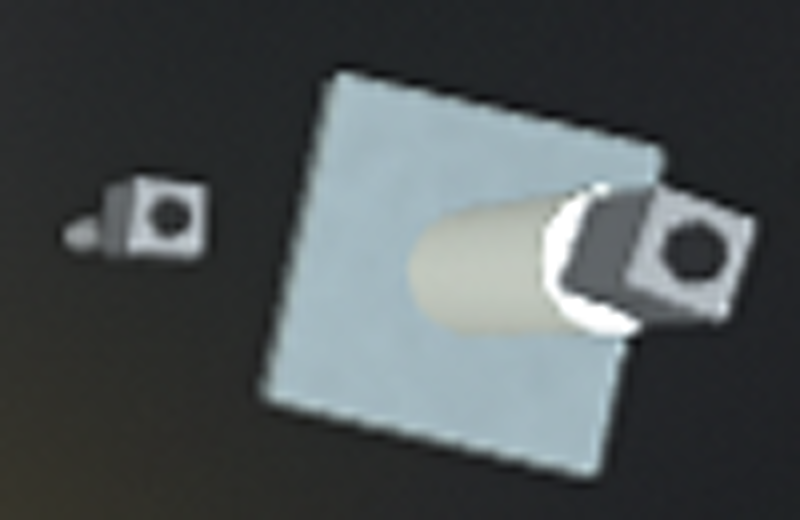

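View pics/c3.png

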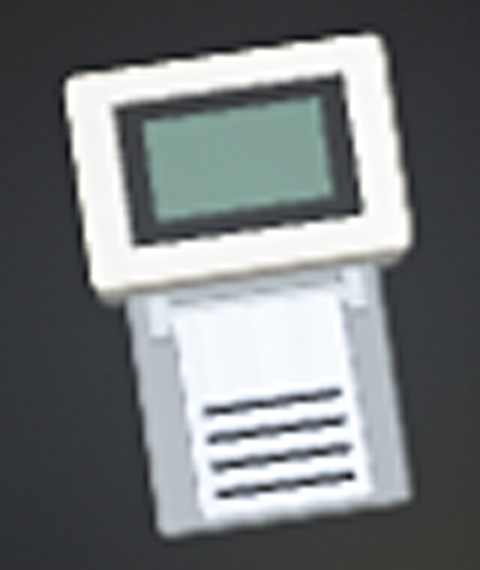

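View pics/c4.png

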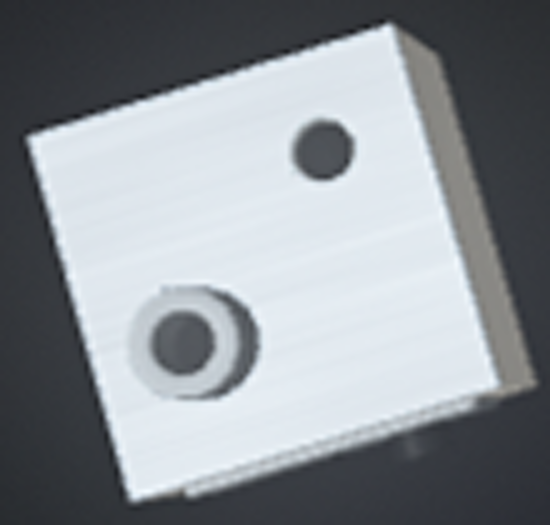

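View pics/c5.png

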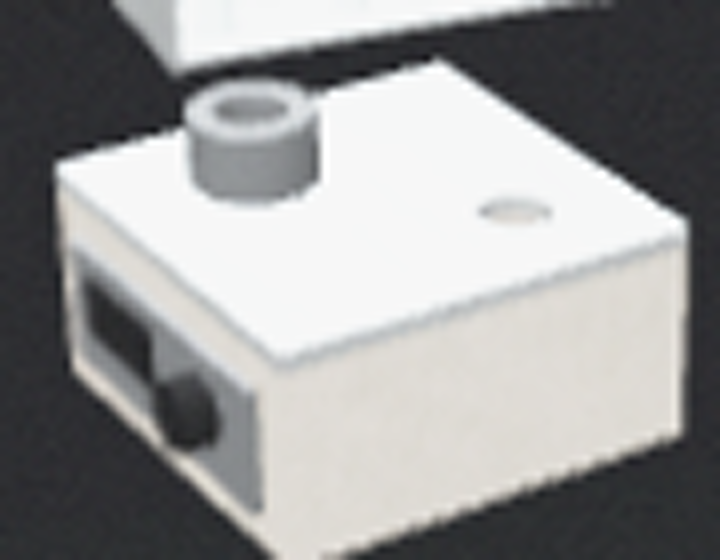

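```bash
python3 - <<'E'
from h import *
im=cv2.imread("pics/side0.png")
cv2.imwrite("pics/c6.png",cv2.resize(im[200:280,285:390],None,fx=7,fy=7,interpolation=cv2.INTER_CUBIC))
E
cat > fit.py <<'E'
from h import *
def px(pts,s,ox,oy): return (np.array(pts,float)+.5)/s-.5+[ox,oy]
def fit(name,model,obs,x0):
    # obs: list (cam, body pts, px)
    def f(p):
        c,s=np.cos(p[2]),np.sin(p[2]);out=[]
        for cam,B,u in obs:
            B=np.array(B,float)/1000
            W=np.c_[p[0]+c*B[:,0]-s*B[:,1],p[1]+s*B[:,0]+c*B[:,1],B[:,2]]
            out.append((proj(cam,W)-u).ravel())
        return np.concatenate(out)
    q=least_squares(f,x0,loss="soft_l1",f_scale=1.)
    print(name,np.round(q.x,4)); i=0; v=f(q.x)
    for cam,B,u in obs:
        print("  ",cam,np.round(v[i:i+2*len(B)].reshape(-1,2),1).tolist()); i+=2*len(B)
    return q.x
E
cat > f1.py <<'E'
from fit import *
T=lambda p,z:[(a,b,z) for a,b in p]
sq=[(-1,1),(1,1),(1,-1),(-1,-1)]
# bath corners order in top: left-top,right-top,right-bot,left-bot ; world: up=+x,left=+y
bc=T([(75,75),(75,-75),(-75,-75),(-75,75)],78)
ot=px([(28,136),(390,24),(498,385),(130,500),(184,342),(323,150)],5,130,160)
os=px([(57,168),(437,62),(687,228),(280,360),(251,109),(515,211)],8,240,140)
# side: left corner(57,168)=?
print(at_z("top",ot[:4],.078)[:,:2],at_z("side",os[:4],.078)[:,:2])
print("collar",at_z("top",ot[4:5],.104),at_z("side",os[4:5],.104))
hole=[(-25,30,104),(35,-35,78)]
fit("bath",0,[("top",bc+hole,ot),("side",[bc[3],bc[0],bc[1],bc[2]]+hole,os)],[.5,.3,.3])
ht=px([(662,185),(757,222),(722,322),(628,282),(695,251)],8,390,190)
hs=px([(145,110),(217,115),(181,134)],4,320,255)
ft=px([(338,72),(662,148),(598,478),(265,400)],8,390,190)
fs=px([(22,327),(238,315),(284,515),(45,533)],4,320,255)
print("head",at_z("top",ht,.164)[:,:2],at_z("side",hs,.164)[:,:2])
print("foot",at_z("top",ft,.014)[:,:2],at_z("side",fs,.014)[:,:2])
E
python3 f1.py
```

```text
[[0.59827035 0.37301131]
 [0.64465054 0.23129409]
 [0.50254217 0.18446206]
 [0.45607906 0.32670881]] [[0.45415592 0.32209608]
 [0.59550495 0.37204245]
 [0.64220896 0.22727212]
 [0.50016575 0.17808683]]
collar [[0.51734742 0.2986525  0.104     ]] [[0.51523574 0.29570637 0.104     ]]
bath [0.5497 0.2784 0.3174]
   top [[-0.0, 0.3], [0.4, 0.1], [0.4, 0.3], [0.2, 0.5], [-0.2, 0.4], [0.0, 0.1]]
   side [[0.1, -0.7], [0.6, -0.2], [0.4, -0.7], [0.2, -1.2], [0.3, -0.6], [0.4, -0.6]]
head [[ 0.5496453  -0.25830942]
 [ 0.54178029 -0.27900362]
 [ 0.51981876 -0.27092255]
 [ 0.52830726 -0.25050067]
 [ 0.5352641  -0.26529207]] [[ 0.52705454 -0.25270129]
 [ 0.549237   -0.26169141]
 [ 0.53431433 -0.2662777 ]]
foot [[ 0.58830828 -0.23072947]
 [ 0.56910547 -0.31658035]
 [ 0.48176562 -0.29821877]
 [ 0.50119345 -0.21062821]] [[ 0.50056622 -0.2149871 ]
 [ 0.58705436 -0.23500389]
 [ 0.56613682 -0.32101918]
 [ 0.48116444 -0.30189391]]
```

View pics/c6.png

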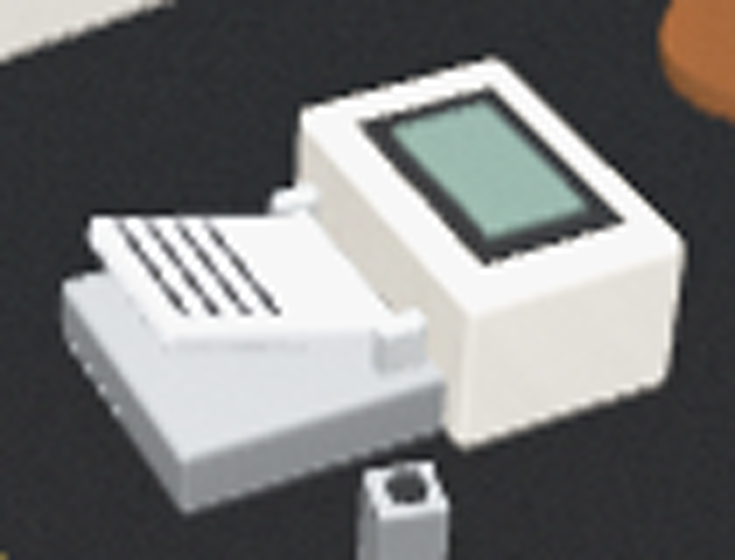

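```bash
cat > f2.py <<'E'
from fit import *
B=[(125,55,55),(125,-55,55),(50,-55,55),(50,55,55),(-30.5,29,56),(-30.5,-29,56)]
ot=px([(66,75),(385,33),(411,243),(98,290),(203,522),(372,498)],6,280,145)
os=px([(497,60),(683,238),(463,312),(302,108),(95,218),(168,327)],7,285,200)
for n,o in(("top",[("top",B,ot)]),("side",[("side",B,os)]),("both",[("top",B,ot),("side",B,os)])):
    p=fit("meter "+n,0,o,[.5,0,.1])
    c,s=np.cos(p[2]),np.sin(p[2])
    print("pad",p[:2]+np.array([c,s])*-.0114, "stop",p[:2]+np.array([c,s])*-.015)
# lookalike triangulation of head-top hole
ut=px([(170,216)],8,390,190); us=px([(92,58)],4,320,255)
(d1,),o1=ray("top",ut);(d2,),o2=ray("side",us)
t=np.linalg.lstsq(np.c_[d1,-d2],o2-o1,rcond=None)[0]; print("small",o1+t[0]*d1,o2+t[1]*d2)
for n,ut,us,z in(("jar",(258,299),(226,213),.065),("bottle",(388,89),(453,212),.15),("flask",(268,89),(399,172),.112)):
    print(n,at_z("top",[ut],z),at_z("side",[us],z))
E
python3 f2.py
```

```text
meter top [ 0.5502 -0.0039  0.1469]
   top [[-0.2, -0.0], [0.0, -0.2], [0.9, 1.0], [-0.7, 0.4], [-0.2, -0.6], [0.2, -0.5]]
pad [ 0.53892866 -0.0055358 ] stop [ 0.53536743 -0.00606274]
meter side [ 0.5486 -0.0048  0.1464]
   side [[0.4, -0.8], [0.9, 0.8], [0.5, -0.2], [-1.3, -0.0], [-1.1, -0.6], [-0.0, 0.3]]
pad [ 0.53735544 -0.00644578] stop [ 0.53379394 -0.00697086]
meter both [ 0.5496 -0.004   0.1462]
   top [[-0.1, 0.2], [0.1, 0.1], [1.0, 1.3], [-0.6, 0.6], [-0.1, -0.3], [0.3, -0.2]]
   side [[0.7, -1.1], [1.1, 0.5], [0.9, -0.5], [-1.0, -0.3], [-0.7, -0.9], [0.4, -0.0]]
pad [ 0.53836692 -0.00566464] stop [ 0.53480534 -0.00618918]
small [ 0.54468976 -0.16448501  0.1043527 ] [ 0.544029   -0.16428708  0.10427102]
jar [[0.38103566 0.12719107 0.065     ]] [[0.37964351 0.10782357 0.065     ]]
bottle [[ 0.77538214 -0.11339403  0.15      ]] [[ 0.76830307 -0.12628545  0.15      ]]
flask [[0.78674362 0.11069988 0.112     ]] [[0.78286385 0.10192344 0.112     ]]
```

Request:
{"method": "servo_tool", "body": {"deltas": [0,0,0,0.49,-0.835,0,-1,0,0,0,0.49,-0.835,0,-1,0,0,0,0.49,-0.835,0,-1,0,0,0,0.49,-0.835,0,-1,0,0,0,0.49,-0.835,0,-1,0,0,0,0.49,-0.835,0,-1,0,0,0,0.49,-0.835,0,-1,0,0,0,0.49,-0.835,0,-1], "newtons": 30}}

```text
time_s: 2.0
tcp_pos: [0.3823, 0.2607, 0.2316]
eef_rot: [-1.57, -0.001, -0.402]
contact_force: [1.2, 0.9, -0.7]
width: 0.0004
```

Request:
{"method": "servo_tool", "body": {"deltas": [0,0,0,0.49,-0.835,0,-1,0,0,0,0.49,-0.835,0,-1,0,0,0,0.49,-0.835,0,-1,0,0,0,0.49,-0.835,0,-1,0,0,0,0.49,-0.835,0,-1,0,0,0,0.49,-0.835,0,-1,0,0,0,0.49,-0.835,0,-1,0,0,0,0.49,-0.835,0,-1]}}

```text
time_s: 2.8
tcp_pos: [0.5391, -0.0067, 0.2314]
eef_rot: [-1.571, -0.0, -0.402]
contact_force: [1.0, 0.1, -0.3]
width: -0.0001
```

Request:
{"method": "servo_tool", "body": {"deltas": [0,0,0,0,0,-0.75,-1,0,0,0,0,0,-0.75,-1,0,0,0,0,0,-0.75,-1,0,0,0,0,0,-0.75,-1,0,0,0,0,0,-0.5,-1,0,0,0,0,0,-0.25,-1,0,0,0,0,0,0,-1,0,0,0,0,0,0,-1]}}

```text
time_s: 3.6
tcp_pos: [0.5392, -0.0053, 0.0822]
eef_rot: [-1.571, -0.001, -0.402]
contact_force: [0.7, -0.5, 0.3]
width: 0.0001
```

Run:
```python
from h import *
im=r.read_camera("side");cv2.imwrite("pics/s1.png",cv2.resize(im[180:290,270:400,::-1],None,fx=5,fy=5,interpolation=cv2.INTER_CUBIC))
o=r.get_obs();print(o["tcp_pos"],o["contact_force"],o["eef_rot"])
print((proj("side",o["tcp_pos"])-[270,180])*5, (proj("side",[.538,-.006,.05])-[270,180])*5)
```

```text
[ 0.53953597 -0.00539593  0.08263653] [-0.17068813  0.22689424  0.24723895] [-1.57043792 -0.00221795 -0.40172884]
[[211.74061777 222.93109592]] [[207.77103684 289.52767597]]
```

View pics/s1.png

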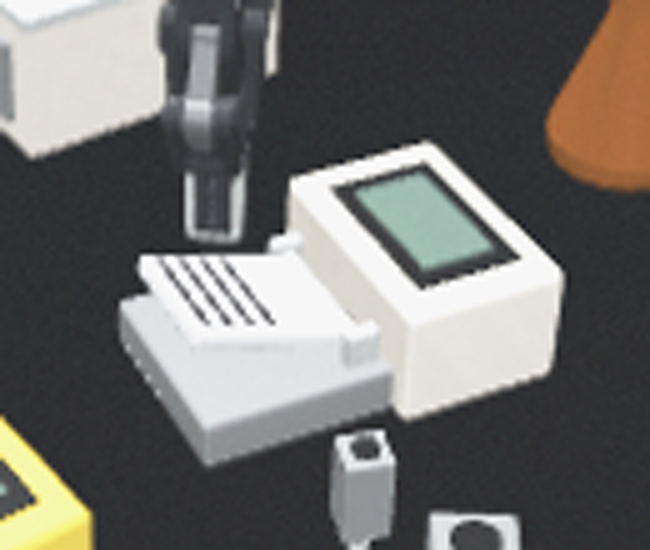

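The shut fingertips (213,238 in the crop) hang above the ribs of the white pedal, and the pad projects to (208,290). The height and position agree with the state, so I start pressing.

Request:
{"method": "servo_tool", "body": {"deltas": [0,0,0,-0.03,0,-0.25,-1,0,0,0,0,0,-0.25,-1,0,0,0,0,0,-0.15,-1,0,0,0,0,0,-0.1,-1,0,0,0,0,0,-0.1,-1,0,0,0,0,0,-0.1,-1,0,0,0,0,0,0,-1,0,0,0,0,0,0,-1]}}

```text
time_s: 4.45
tcp_pos: [0.5374, -0.0052, 0.0435]
eef_rot: [-1.571, -0.0, -0.402]
contact_force: [-2.1, -0.3, 4.5]
width: -0.0
```

Request:
{"method": "servo_tool", "body": {"deltas": [0,0,0,-0.02,0,-0.08,-1,0,0,0,-0.02,0,-0.08,-1,0,0,0,0,0,-0.05,-1,0,0,0,0,0,-0.02,-1,0,0,0,0,0,0,-1,0,0,0,0,0,0,-1,0,0,0,0,0,0,-1,0,0,0,0,0,0,-1]}}

```text
time_s: 5.25
tcp_pos: [0.5362, -0.0054, 0.0345]
eef_rot: [-1.571, -0.001, -0.402]
contact_force: [-0.1, -0.3, 6.2]
width: 0.0002
```

Request:
{"method": "servo_tool", "body": {"deltas": [0,0,0,0,0,-0.02,-1,0,0,0,0,0,-0.01,-1,0,0,0,0,0,0,-1,0,0,0,0,0,0,-1,0,0,0,0,0,0,-1,0,0,0,0,0,0,-1,0,0,0,0,0,0,-1,0,0,0,0,0,0,-1]}}

```text
time_s: 6.05
tcp_pos: [0.5362, -0.0054, 0.0339]
eef_rot: [-1.571, -0.001, -0.402]
contact_force: [-3.7, -0.8, 12.2]
width: 0.0
```

Run:
```python
from h import *
im=r.read_camera("side");cv2.imwrite("pics/s2.png",cv2.resize(im[180:290,270:400,::-1],None,fx=5,fy=5,interpolation=cv2.INTER_CUBIC))
o=r.get_obs();print(o["tcp_pos"],o["contact_force"],o["eef_rot"])
```

```text
[ 0.53616247 -0.00543633  0.03387275] [-3.78794995 -1.32449119 11.93620861] [-1.57093351e+00 -9.98761016e-04 -4.01659724e-01]
```

View pics/s2.png

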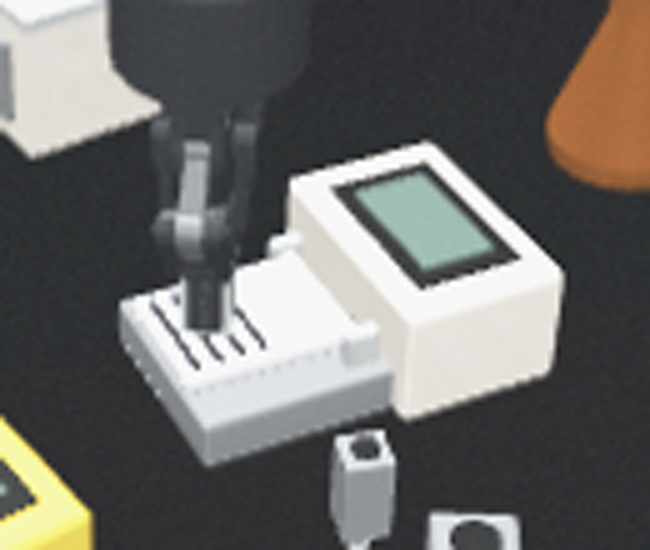

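The pedal plate is level with the fingertips on it at (207,325), and the force rose sharply to 12 N at z = 34 mm, so it is on its stop. It has been held long enough, so I let it up.

Request:
{"method": "servo_tool", "body": {"deltas": [0,0,0,0,0,0.1,-1,0,0,0,0,0,0.25,-1,0,0,0,0,0,0.6,-1,0,0,0,0,0,0.9,-1,0,0,0,0,0,0.95,-1,0,0,0,0,0,0.95,0.3,0,0,0,0,0,0.75,0.3,0,0,0,0,0,0.25,0.3]}}

```text
time_s: 6.9
tcp_pos: [0.5372, -0.0053, 0.2267]
eef_rot: [-1.57, -0.005, -0.402]
contact_force: [-0.2, -0.6, 0.4]
width: 0.043
```

Run:
```python
from h import *
im=r.read_camera("side");cv2.imwrite("pics/s3.png",im[:,:,::-1])
o=r.get_obs();print(o["tcp_pos"],o["contact_force"],o["eef_rot"],o["width"])
```

```text
[ 0.53715772 -0.00534124  0.22648646] [ 0.29854761 -1.01443732  0.58148729] [-1.5697421  -0.0052904  -0.40156459] 0.05080570151002675
```

View pics/s3.png

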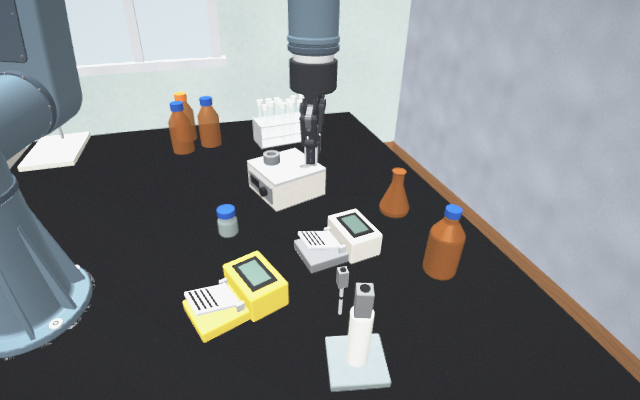

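The pedal at (318,239) is back up and the scene is unchanged. Next I move over the probe.

Request:
{"method": "servo_tool", "body": {"deltas": [0,0,0.015,0,-0.7,0,0.3,0,0,0.015,0,-0.9,0,0.3,0,0,0,0,-0.95,0,0.3,0,0,0,0,-0.95,0,0.3,0,0,0,-0.03,-0.95,0,0.3,0,0,0,0,-0.95,0,0.3,0,0,0,0,-0.8,0,0.3,0,0,0,0,-0.3,0,0.3]}}

```text
time_s: 7.75
tcp_pos: [0.5332, -0.2675, 0.2204]
eef_rot: [-1.57, 0.003, -0.358]
contact_force: [0.9, 0.3, -0.4]
width: 0.0556
```

Run:
```python
from h import *
o=r.get_obs();print(o["tcp_pos"],o["contact_force"],o["eef_rot"],o["width"])
for c,(x0,y0,x1,y1) in(("side",(320,200,420,390)),("top",(400,170,520,270))):
    im=r.read_camera(c);cv2.imwrite(f"pics/{c}4.png",cv2.resize(im[y0:y1,x0:x1,::-1],None,fx=3 if c=="side" else 5,fy=3 if c=="side" else 5,interpolation=cv2.INTER_CUBIC))
    print(proj(c,o["tcp_pos"]))
```

```text
[ 0.53316135 -0.2674829   0.22044745] [ 0.94874832  0.29569265 -0.42086351] [-1.57031532  0.00314365 -0.35752703] 0.05559554057056007
[[368.37097062 255.97884086]]
[[491.67174513 220.88341119]]
```

View pics/side4.png

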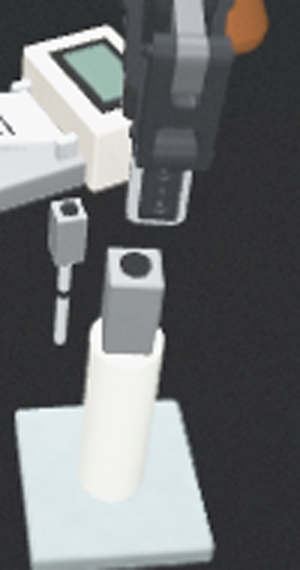

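View pics/top4.png

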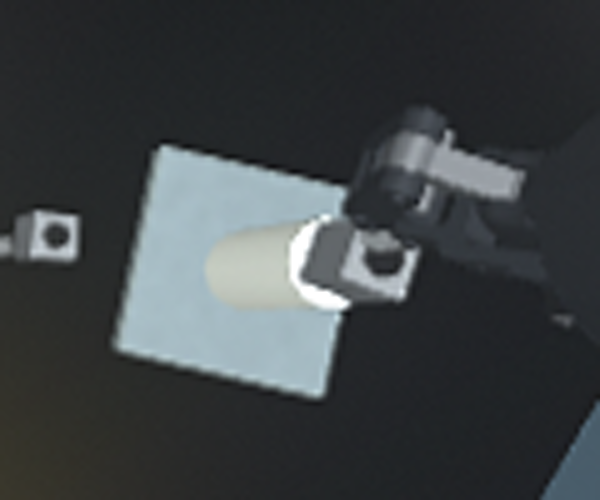

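Run:
```python
from h import *
o=r.get_obs();print(o["tcp_pos"],o["contact_force"],o["eef_rot"],o["width"])
```

```text
[ 0.53349369 -0.26598621  0.2208613 ] [-1.06081534  0.91312663  0.40140903] [-1.56978609  0.00294718 -0.35711429] 0.0558596769029859
```

Request:
{"method": "servo_tool", "body": {"deltas": [0,-0.002,0,0.04,0,-0.3,0.3,0,0,0,0,0,-0.3,0.3,0,0,0,0,0,-0.3,0.3,0,0,0,0,0,-0.3,0.3,0,0,0,0,0,0,0.3,0,0,0,0,0,0,0.3,0,0,0,0,0,0,0.3,0,0,0,0,0,0,0.3]}}

```text
time_s: 8.65
tcp_pos: [0.5365, -0.2655, 0.1757]
eef_rot: [-1.57, -0.004, -0.355]
contact_force: [0.6, 0.1, 0.4]
width: 0.0551
```

Run:
```python
from h import *
for c,(x0,y0,x1,y1) in(("side",(320,230,410,350)),("top",(430,180,520,250))):
    im=r.read_camera(c);cv2.imwrite(f"pics/{c}5.png",cv2.resize(im[y0:y1,x0:x1,::-1],None,fx=5,fy=5,interpolation=cv2.INTER_CUBIC))
o=r.get_obs();print(o["tcp_pos"],o["contact_force"],o["eef_rot"],o["width"])
```

```text
[ 0.5363303  -0.26543124  0.17554297] [ 0.54300162 -0.02048758  0.14706747] [-1.57005253 -0.00402089 -0.35475167] 0.05557511331698461
```

View pics/side5.png

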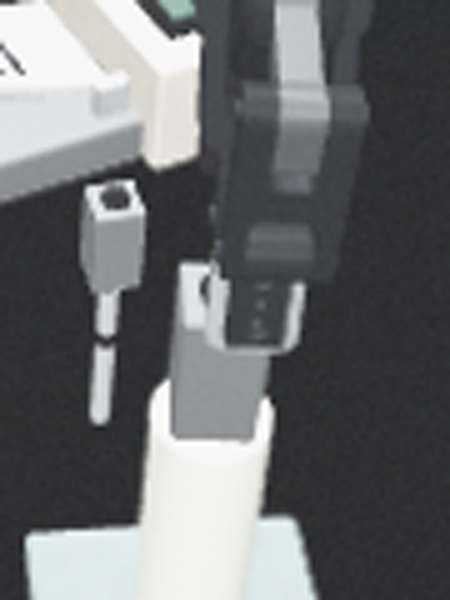

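View pics/top5.png

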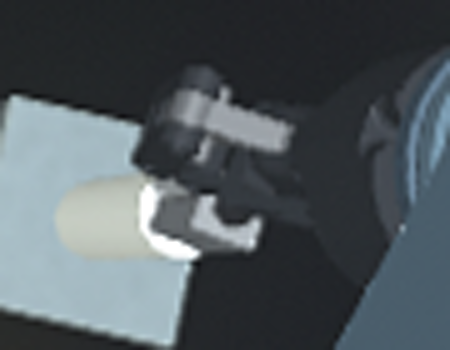

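Run:
```python
from h import *
t=np.array([.5363,-.2654,.1755]);j=np.array([.347,.938,0])
for k in(-.028,-.035,-.042): print(k,(proj("side",t+k*j)-[320,230])*5)
print((proj("side",[.535,-.2655,.164])-[320,230])*5)
```

```text
-0.028 [[239.61827522 335.77951115]]
-0.035 [[241.11042683 357.24847681]]
-0.042 [[242.63606073 379.25637559]]
[[225.63002952 288.00740299]]
```

Run:
```python
from h import *
t=np.array([.5363,-.2654,.183]);j=np.array([.347,.938,0]);x=np.array([.938,-.347,0])
for k in(-.028,-.042):
  for a in (-.011,.011): print(k,a,(proj("side",t+k*j+a*x)-[320,230])*5,(proj("side",t+k*j+a*x+[0,0,.02])-[320,230])*5)
im=r.read_camera("side");cv2.imwrite("pics/s6.png",cv2.resize(im[270:325,345:395,::-1],None,fx=11,fy=11,interpolation=cv2.INTER_CUBIC))
```

```text
-0.028 -0.011 [[197.4277631  312.14090618]] [[204.02613237 252.78333107]]
-0.028 0.011 [[287.41573563 316.39727795]] [[296.24938795 257.12172293]]
-0.042 -0.011 [[199.39182907 355.43265866]] [[206.23709586 295.65515616]]
-0.042 0.011 [[291.70605175 359.79958013]] [[300.9157789  300.10999427]]
```

View pics/s6.png

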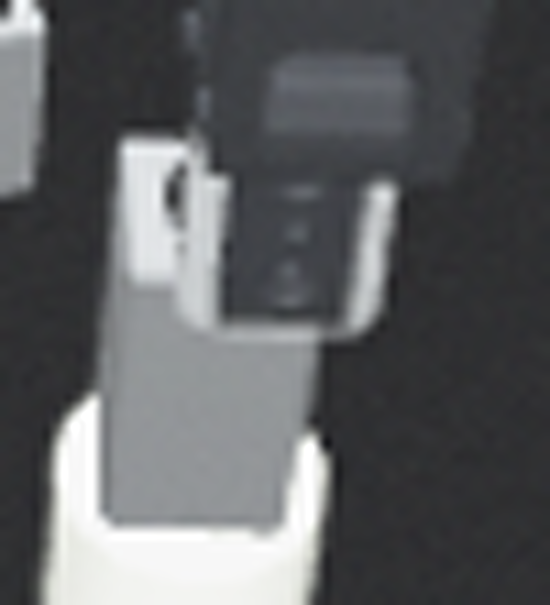

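The near finger sits about 2–3 mm right of the head's middle: its span is 361–381 px and the head's is 354–374 px, part of that from perspective. I shift slightly back along tool x while lowering.

Request:
{"method": "servo_tool", "body": {"deltas": [0,0.002,0,-0.05,0.02,-0.2,0.3,0,0,0,0,0,-0.25,0.3,0,0,0,0,0,-0.25,0.3,0,0,0,0,0,-0.25,0.3,0,0,0,0,0,-0.2,0.3,0,0,0,0,0,-0.06,0.3,0,0,0,0,0,0,0.3,0,0,0,0,0,0,0.3]}}

```text
time_s: 9.6
tcp_pos: [0.5343, -0.2645, 0.1268]
eef_rot: [-1.571, -0.001, -0.355]
contact_force: [0.3, -0.7, -0.1]
width: 0.0554
```

Run:
```python
from h import *
im=r.read_camera("side");cv2.imwrite("pics/s7.png",cv2.resize(im[260:330,335:405,::-1],None,fx=8,fy=8,interpolation=cv2.INTER_CUBIC))
o=r.get_obs();print(o["tcp_pos"],o["contact_force"],o["eef_rot"],o["width"])
```

```text
[ 0.53440582 -0.2646397   0.12702092] [-0.26238124  0.57984057  0.21661859] [-1.57109366e+00 -9.33001634e-04 -3.54673096e-01] 0.05547810661631344
```

View pics/s7.png

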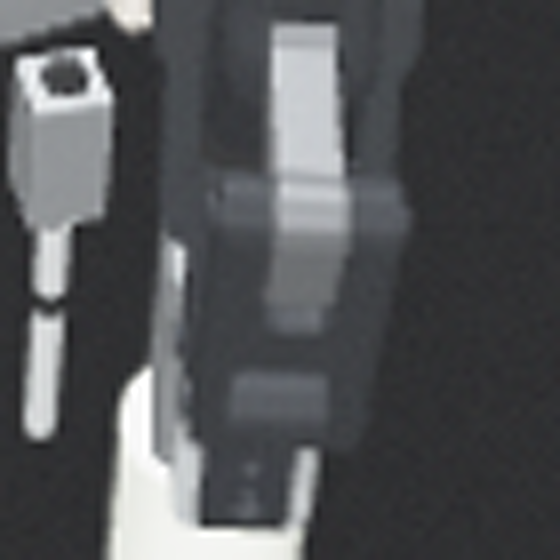

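The finger straddles the head with its tip just above the tube. I close the gripper.

Request:
{"method": "servo_tool", "body": {"deltas": [0,0,0,0,0,0,-1,0,0,0,0,0,0,-1,0,0,0,0,0,0,-1,0,0,0,0,0,0,-1,0,0,0,0,0,0,-1,0,0,0,0,0,0,-1,0,0,0,0,0,0,-1,0,0,0,0,0,0,-1], "newtons": 50}}

```text
time_s: 10.45
tcp_pos: [0.5344, -0.2646, 0.127]
eef_rot: [-1.571, -0.001, -0.355]
contact_force: [-0.7, 0.8, 4.2]
width: 0.0236
```

Request:
{"method": "servo_tool", "body": {"deltas": [0,0,0,0,0,0.1,-1,0,0,0,0,0,0.2,-1,0,0,0,0,0,0.25,-1,0,0,0,0,0,0.25,-1,0,0,0,0,0,0.25,-1,0,0,0,0,0,0.2,-1,0,0,0,0,0,0,-1,0,0,0,0,0,0,-1]}}

```text
time_s: 11.25
tcp_pos: [0.5341, -0.2644, 0.1767]
eef_rot: [-1.571, -0.0, -0.355]
contact_force: [-0.3, 0.7, -1.2]
width: 0.0233
```

Run:
```python
from h import *
im=r.read_camera("side");cv2.imwrite("pics/s8.png",cv2.resize(im[220:390,320:410,::-1],None,fx=3.5,fy=3.5,interpolation=cv2.INTER_CUBIC))
o=r.get_obs();print(o["tcp_pos"],o["contact_force"],o["eef_rot"],o["width"])
```

```text
[ 0.53382155 -0.26420591  0.17616636] [-0.93539892 -0.63638197 -1.43552652] [-1.57062178e+00  5.56496275e-04 -3.54666900e-01] 0.023379593639143766
```

View pics/s8.png

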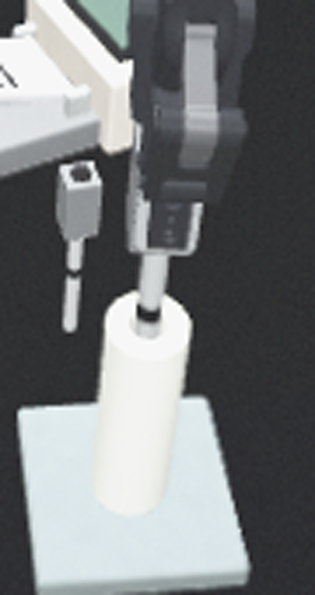

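The probe is rising cleanly, with its band just above the tube mouth and about -1.2 N on the wrist, which is its weight. I continue up.

Request:
{"method": "servo_tool", "body": {"deltas": [0,0,0,0,0,0.25,-1,0,0,0,0,0,0.35,-1,0,0,0,0,0,0.4,-1,0,0,0,0,0,0.4,-1,0,0,0,0,0,0.4,-1,0,0,0,0,0,0.4,-1,0,0,0,0,0,0.2,-1,0,0,0,0,0,0,-1]}}

```text
time_s: 12.1
tcp_pos: [0.5348, -0.2649, 0.2747]
eef_rot: [-1.572, -0.003, -0.355]
contact_force: [0.2, -0.3, -1.3]
width: 0.0233
```

Run:
```python
from h import *
for c in("side","top"):
    im=r.read_camera(c);cv2.imwrite(f"pics/{c}9.png",im[:,:,::-1])
    o=r.get_obs();print(o["tcp_pos"],o["contact_force"],o["eef_rot"],o["width"],proj(c,o["tcp_pos"]))
```

```text
[ 0.53432033 -0.26455447  0.27331033] [-0.7162272   1.16499216 -0.83317889] [-1.57123978e+00 -1.44291612e-03 -3.54699655e-01] 0.023407840024819996 [[372.41196735 219.14829218]]
[ 0.5339311  -0.2642743   0.27229139] [ 0.26265422  0.26302426 -1.40369132] [-1.57071961e+00  2.10157801e-04 -3.54686939e-01] 0.023535368770329086 [[504.60342012 218.96549186]]
```

View pics/side9.png

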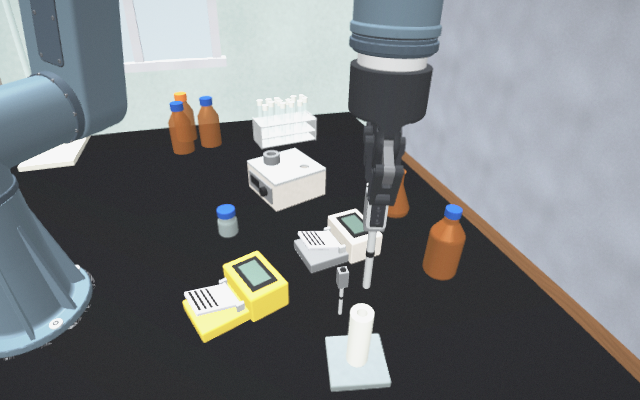

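View pics/top9.png

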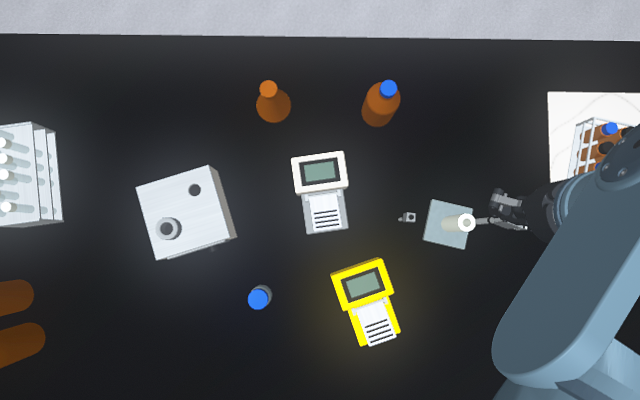

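The probe is out of the rest. In the side view the rod runs from (372,230) to (367,288) with a clear gap above the tube, and its tip is at about z = 0.163. Next I travel to the bath.

Request:
{"method": "servo_tool", "body": {"deltas": [0,0,0,0,0.3,0,-1,0,0,0,-0.02,0.6,0,-1,0,0,0,-0.03,0.95,0,-1,0,0,0,-0.03,1,0,-1,0,0,0,-0.03,1,0,-1,0,0,0,-0.03,1,0,-1,0,0,0,-0.03,1,0,-1,0,0,0,-0.03,1,0,-1]}}

```text
time_s: 13.0
tcp_pos: [0.525, 0.012, 0.2716]
eef_rot: [-1.571, 0.002, -0.354]
contact_force: [0.8, 0.4, -0.5]
width: 0.0235
```

Request:
{"method": "servo_tool", "body": {"deltas": [0,0,0,-0.03,1,0,-1,0,0,0,-0.03,1,0,-1,0,0,0,-0.03,1,0,-1,0,0,0,-0.03,1,0,-1,0,0,0,-0.03,0.9,0,-1,0,0,0,-0.03,0.8,0,-1,0,0,0,-0.03,0.6,0,-1,0,0,0,-0.02,0.4,0,-1]}}

```text
time_s: 13.8
tcp_pos: [0.5154, 0.2798, 0.2715]
eef_rot: [-1.572, 0.002, -0.353]
contact_force: [-0.0, -0.8, -1.0]
width: 0.0236
```

Run:
```python
from h import *
o=r.get_obs();print(o["tcp_pos"],o["contact_force"],o["eef_rot"],o["width"],o["time_s"])
```

```text
[0.5153935  0.27980267 0.27146987] [-0.02746677 -0.84255535 -1.01306217] [-1.5715806   0.00176154 -0.35269523] 0.023568705997127848 13.8
```

Request:
{"method": "servo_tool", "body": {"deltas": [0,0,0,0.04,0.2,0,-1,0,0,0,0,0.2,0,-1,0,0,0,0,0.05,-0.15,-1,0,0,0,0,0,-0.2,-1,0,0,0,0,0,-0.2,-1,0,0,0,0,0,-0.1,-1,0,0,0,0,0,0,-1,0,0,0,0,0,0,-1]}}

```text
time_s: 14.6
tcp_pos: [0.5186, 0.2953, 0.2465]
eef_rot: [-1.571, 0.0, -0.355]
contact_force: [-0.8, -0.4, -1.1]
width: 0.0234
```

Run:
```python
from h import *
for c,(x0,y0,x1,y1) in(("side",(240,80,310,180)),("top",(130,190,200,255))):
    im=r.read_camera(c);cv2.imwrite(f"pics/{c}10.png",im[:,:,::-1]);cv2.imwrite(f"pics/{c}10c.png",cv2.resize(im[y0:y1,x0:x1,::-1],None,fx=6 if c=="side" else 8,fy=6 if c=="side" else 8,interpolation=cv2.INTER_CUBIC))
    o=r.get_obs();t=o["tcp_pos"];print(t,o["contact_force"],o["eef_rot"],proj(c,[t,t-[0,0,.109],t-[0,0,.049],[.5166,.2991,.104]]))
```

```text
[0.51872056 0.29545744 0.24679532] [-0.3435491   0.34757977 -1.36975711] [-1.57051218e+00 -4.05966303e-04 -3.55038212e-01] [[269.69899474  99.02306117]
 [271.69393223 141.00662141]
 [270.61248711 118.49221533]
 [271.21032266 152.58938912]]
[0.51877927 0.29557494 0.24696522] [ 1.07470472 -0.5568574  -0.80333288] [-1.57026636e+00 -6.92197152e-04 -3.54923469e-01] [[135.1603019  225.06202169]
 [161.38020922 226.81771891]
 [147.98055307 225.92066274]
 [166.14886315 228.39184118]]
```

View pics/side10c.png

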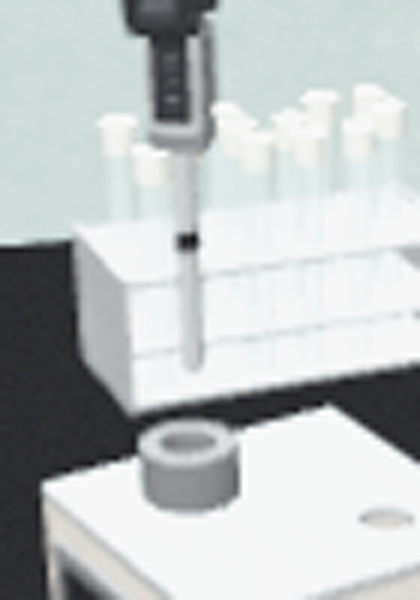

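View pics/top10c.png

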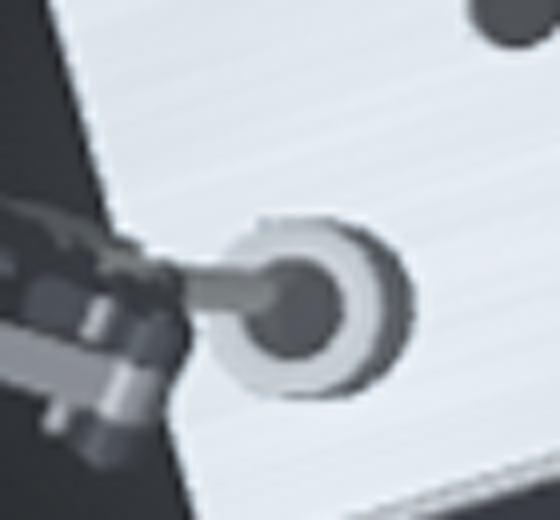

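In the side view the rod axis has its band at (270.8,119.8) and tip at (271.9,141.5), with the collar bore at (271.2,153). In the top view the tip is at about (162,226) and the bore at (166.4,228.2). The probe is upright and about 3 mm off the bore, so I correct that, lower to just above the collar and measure again.

Request:
{"method": "servo_tool", "body": {"deltas": [0,0,0,-0.06,0.08,0,-1,0,0,0,0,0,-0.1,-1,0,0,0,0,0,-0.2,-1,0,0,0,0,0,-0.2,-1,0,0,0,0,0,-0.1,-1,0,0,0,0,0,0,-1,0,0,0,0,0,0,-1,0,0,0,0,0,0,-1]}}

```text
time_s: 15.5
tcp_pos: [0.5163, 0.2989, 0.2228]
eef_rot: [-1.57, -0.0, -0.355]
contact_force: [-0.4, 0.5, -2.1]
width: 0.0236
```

Run:
```python
from h import *
for c,(x0,y0,x1,y1) in(("side",(250,100,300,180)),("top",(135,200,195,255))):
    im=np.mean([r.read_camera(c).astype(float) for _ in range(3)],0).astype(np.uint8)
    cv2.imwrite(f"pics/{c}11.png",im[:,:,::-1]);cv2.imwrite(f"pics/{c}11c.png",cv2.resize(im[y0:y1,x0:x1,::-1],None,fx=7 if c=="side" else 10,fy=7 if c=="side" else 10,interpolation=cv2.INTER_CUBIC))
    o=r.get_obs();t=o["tcp_pos"];print(t,o["contact_force"],o["eef_rot"],proj(c,[t,t-[0,0,.109],t-[0,0,.049],[.5166,.2991,.104]]))
```

```text
[0.51626795 0.29889267 0.22287361] [-0.28469005 -1.01525165 -0.91238993] [-1.57036422e+00 -5.37715899e-04 -3.54678820e-01] [[268.89110281 108.29001091]
 [270.92214055 149.15874822]
 [269.82165795 127.23953074]
 [271.21032266 152.58938912]]
[0.51612435 0.29885032 0.22267193] [ 1.23432289 -0.00185562  0.18322833] [-1.57060025e+00 -2.25392161e-04 -3.54674633e-01] [[139.64793279 227.13252692]
 [164.4084249  228.53903332]
 [151.72144518 227.81852635]
 [166.14886315 228.39184118]]
```

View pics/side11c.png

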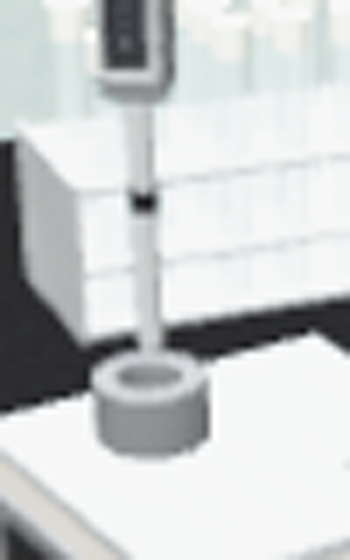

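View pics/top11c.png

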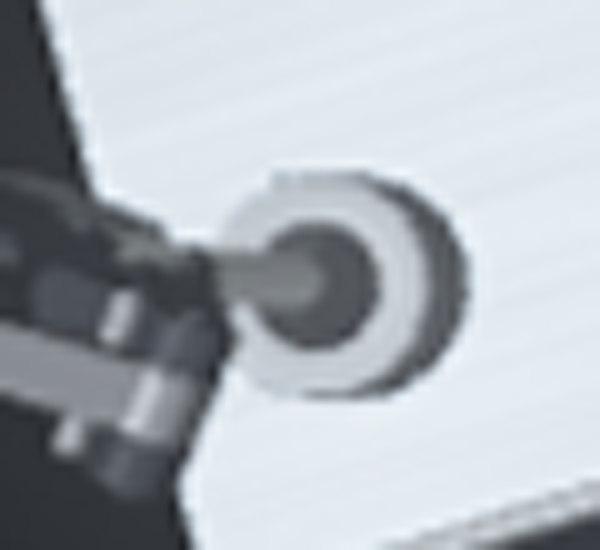

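Run:
```python
from h import *
np.set_printoptions(linewidth=200)
s=cv2.imread("pics/side11.png")[:,:,1].astype(int); t=cv2.imread("pics/top11.png")[:,:,1].astype(int)
print("side rows (cols 260..282)")
for y in list(range(117,125))+list(range(126,160)): print(y,s[y,260:283])
print("top cols x=156..176 rows 218..240")
for y in range(216,242): print(y,t[y,154:180])
```

```text
side rows (cols 260..282)
117 [243 242 240 243 245 245 243 229 211 207 200 196 238 241 246 246 246 245 244 244 243 241 242]
118 [245 244 243 244 245 245 243 235 215 208 200 196 238 241 246 247 246 246 245 245 243 241 242]
119 [245 245 245 245 245 245 244 235 215 208 201 193 237 241 246 246 246 246 245 246 244 242 243]
120 [247 246 246 246 245 245 244 235 215 207 202 178 238 243 246 247 247 247 247 246 245 244 245]
121 [246 246 246 245 245 245 244 238 218 206 202 181 242 246 246 247 247 247 247 247 246 245 245]
122 [246 246 246 245 245 245 244 242 221 206 203 183 243 246 246 246 246 246 246 247 246 246 245]
123 [247 247 247 245 245 245 244 242 221 207 203 184 243 246 246 247 247 247 247 246 245 245 245]
124 [247 246 246 246 245 245 245 243 222 206 203 184 240 246 245 245 244 243 243 239 231 229 232]
126 [233 244 245 245 244 244 240 233 199 193 202 174 182 215 225 237 238 242 241 240 244 242 241]
127 [190 214 221 220 218 222 223 224 159 137 166 126 177 237 243 245 245 245 243 241 244 242 241]
128 [190 215 230 231 240 245 245 242 166  55  46  44 143 234 244 246 246 246 244 244 245 242 2
[... 5235 characters left out ...]
206 204 203 203 181 134 102  96  89 191]
236 [ 78  71  60 136 195 210 208 205 204 204 203 202 204 205 206 204 204 203 205 191 143 101  95  90 157 230]
237 [ 78  65  54 185 234 221 208 207 207 205 203 203 204 204 203 203 205 202 179 139 104  92 133 173 223 237]
238 [ 96  78  86 200 237 231 214 198 201 203 206 207 208 208 206 202 180 143 114  96  87 128 207 233 236 236]
239 [100  80 144 221 235 233 228 226 211 207 209 183 162 155 159 154 134 139 149 149 198 229 236 238 237 237]
240 [ 93  90 189 233 232 231 231 232 230 232 234 230 227 225 225 225 224 228 230 230 237 240 238 238 237 237]
241 [ 83 141 217 233 231 232 234 236 237 236 236 236 237 237 237 237 238 239 239 239 238 238 237 237 236 236]
```

Subpixel edges put the tip about 0.8 mm to +x of the bore centre in both views, centred in y. The rod slope matches vertical. I correct this and lower in two stages.

Request:
{"method": "servo_tool", "body": {"deltas": [0,0,0,-0.02,0,0,-1,0,0,0,0,0,-0.1,-1,0,0,0,0,0,-0.2,-1,0,0,0,0,0,-0.25,-1,0,0,0,0,0,-0.25,-1,0,0,0,0,0,-0.15,-1,0,0,0,0,0,0,-1,0,0,0,0,0,0,-1]}}

```text
time_s: 16.6
tcp_pos: [0.5152, 0.2988, 0.1843]
eef_rot: [-1.571, 0.0, -0.355]
contact_force: [-0.6, -0.9, -0.6]
width: 0.0235
```

Run:
```python
from h import *
o=r.get_obs();t=o["tcp_pos"];print(t,o["contact_force"],o["eef_rot"],o["dq"].round(4))
```

```text
[0.51523319 0.29884853 0.18432179] [-0.58998705 -0.89222827 -0.63454103] [-1.57099753e+00  2.67217696e-04 -3.54614255e-01] [-0.0002 -0.0101 -0.011  -0.0005  0.0003 -0.0021]
```

Request:
{"method": "servo_tool", "body": {"deltas": [0,0,0,0,0,-0.15,-1,0,0,0,0,0,-0.2,-1,0,0,0,0,0,-0.2,-1,0,0,0,0,0,-0.15,-1,0,0,0,0,0,-0.08,-1,0,0,0,0,0,0,-1,0,0,0,0,0,0,-1,0,0,0,0,0,0,-1]}}

```text
time_s: 17.4
tcp_pos: [0.5155, 0.2989, 0.1537]
eef_rot: [-1.57, -0.001, -0.355]
contact_force: [-0.4, 0.1, -1.7]
width: 0.0233
```

Run:
```python
from h import *
np.set_printoptions(linewidth=200)
for c,(x0,y0,x1,y1) in(("side",(250,110,300,180)),("top",(135,200,195,255))):
    im=np.mean([r.read_camera(c).astype(float) for _ in range(3)],0).astype(np.uint8)
    cv2.imwrite(f"pics/{c}12.png",im[:,:,::-1]);cv2.imwrite(f"pics/{c}12c.png",cv2.resize(im[y0:y1,x0:x1,::-1],None,fx=8 if c=="side" else 10,fy=8 if c=="side" else 10,interpolation=cv2.INTER_CUBIC))
    if c=="side": print(im[138:160,260:283,1])
    else: print(im[216:242,154:180,1])
o=r.get_obs();t=o["tcp_pos"];print(t,o["contact_force"],o["eef_rot"],o["dq"].round(4)); print(proj("side",[t-[0,0,.049],t-[0,0,.02]]),proj("top",[t-[0,0,.049],t-[0,0,.02]]))
```

```text
[[182 194 237 243 239 198 179 182 182 186 187 187 183 163 125 239 246 247 246 246 246 244 243]
 [184 194 215 231 231 193 155 149 150 157 159 159 152 149 145 245 247 247 247 247 247 246 245]
 [182 192 233 246 246 236 223 220 188 167 165 162 165 202 231 246 247 247 247 247 247 246 245]
 [182 194 239 246 246 245 245 245 229 200 192 186 189 241 246 247 247 247 247 247 247 246 246]
 [181 190 235 246 246 245 245 245 237 216 209 202 201 245 247 247 247 247 247 247 247 247 247]
 [180 188 228 246 245 245 245 245 237 216 211 202 202 245 247 247 247 247 247 247 247 246 245]
 [181 188 229 246 246 246 246 246 244 222 211 203 204 245 247 246 245 244 243 241 240 229 211]
 [182 187 229 246 247 247 247 247 247 228 211 204 193 236 240 231 213 207 190 156 150 127  99]
 [172 187 225 245 245 245 244 241 241 219 210 205 180 160 151 129 101  95  94  58  44  45  46]
 [138 181 208 230 223 213 194 165 154 196 210 204 184 104  52  47  44  45  45  46  46  45  43]
 [ 82 147 165 157 132 103  95  76  51 181 210 205 184  96  46  45  46  44  45  47  47  45  45]
 [ 46  87  96  63  46  45  44  45  46 164 206 207 184 1
[... 3364 characters left out ...]
42 143 144 144 144 144 145 144 143 172 184 159 139 109  79  70  78 128 206 232 235 236]
 [128 164 162 147 139 141 143 144 145 145 145 144 148 189 192 159 144 119  89 119 197 229 236 238 237 236]
 [186 228 226 211 195 176 150 143 145 146 145 144 169 195 176 149 134 110  84 181 237 240 238 237 237 237]
 [230 233 231 230 230 220 179 148 139 143 147 147 188 193 161 144 124  96  92 208 241 238 237 236 236 235]]
[0.51535176 0.29884289 0.15345639] [-1.05033879  0.27779696 -1.05195178] [-1.57064656e+00 -2.47104547e-04 -3.54666071e-01] [-0.0017  0.0014  0.0006 -0.0005 -0.0003 -0.0006]
[[270.7457675  152.52293184]
 [270.21705643 142.19931145]] [[166.17141754 229.04828613]
 [160.43664194 228.73853465]]
```

View pics/side12c.png

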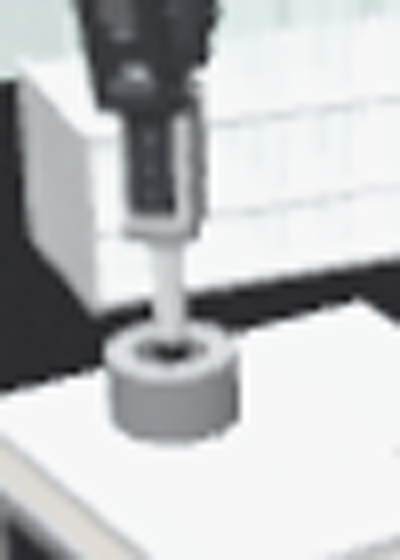

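View pics/top12c.png

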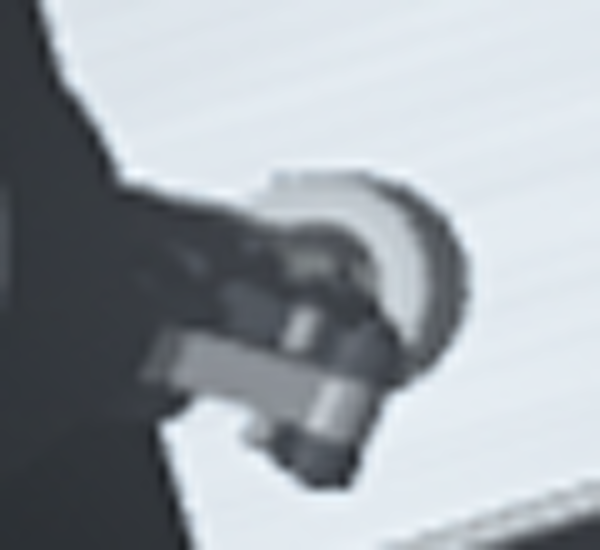

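In the side view the rod axis is at 270.95 px against a collar centre of about 271.0, and the band centre (~153.95) lies on the mouth plane (154.05 expected). Last step is a 0.4 mm trim down and a settle.

Request:
{"method": "servo_tool", "body": {"deltas": [0,0,0,0,0,-0.01,-1,0,0,0,0,0,0,-1,0,0,0,0,0,0,-1,0,0,0,0,0,0,-1,0,0,0,0,0,0,-1,0,0,0,0,0,0,-1,0,0,0,0,0,0,-1,0,0,0,0,0,0,-1]}}

```text
time_s: 18.5
tcp_pos: [0.5153, 0.2988, 0.1529]
eef_rot: [-1.571, -0.0, -0.355]
contact_force: [-0.3, -0.5, -1.2]
width: 0.0234
```

Run:
```python
from h import *
im=r.read_camera("side");cv2.imwrite("pics/s13.png",im[:,:,::-1])
o=r.get_obs();print(o["time_s"],o["tcp_pos"],o["contact_force"],o["eef_rot"],o["dq"].round(4),o["width"])
```

```text
18.55 [0.51525501 0.29883375 0.1528918 ] [-0.27695385 -0.23653928 -2.00785339] [-1.57080305e+00  7.52448546e-06 -3.54647107e-01] [ 0.0005 -0.0016  0.0013  0.0001  0.0011 -0.0002] 0.023350048172460384
```

View pics/s13.png

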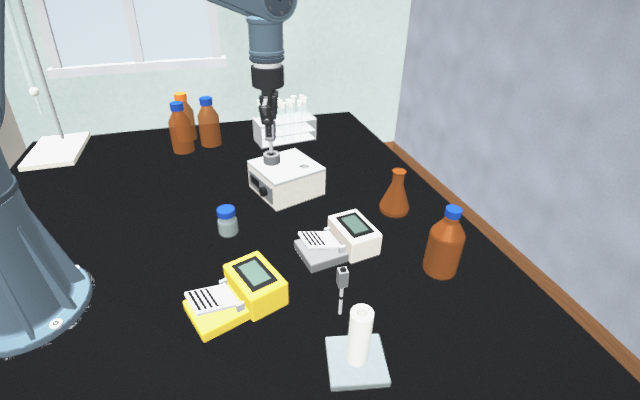

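The probe stands in the collar at (271,157), the pedal is up at (318,239), and the jar, flask and bottle have not moved.

```bash
python3 -c "
from plant import r
print(r.sign_off())"
```

```text
the job is handed in; nothing more can be done
None
```

I zeroed the meter, moved the probe to the sample bath, and handed the job in at 18.6 s with the probe still gripped in the collar. No verdict was reported.

- **Meter:** With the probe still in its rest, I pushed the white meter's pedal level onto its stop. The force rose to 12 N at 34 mm height. I held it for about 0.7–0.8 s, a little over the half second asked. The picture after release shows it back up.
- **Probe:** I gripped the larger probe and drew it straight up out of the rest. I then lowered its rod through the collar until the band was level with the collar's top.
- **Last checks:**
  - **Pose:** The arm was upright to within about 0.001 rad and essentially still.
  - **Force:** It stayed near the probe's own weight at every reading. Force was read only at the end of each move, and none of those readings showed contact with the collar.
  - **Position:** The side view put the rod within about 0.1 px of the bore centre and the band within about 0.3 mm of the collar's top, before a final 0.4 mm trim down.
  - **Bystanders:** The bottle, flask and jar had not moved.

Two checks were weaker than I would like. The side and top cameras disagreed by about 3 mm in absolute position, so I centred the rod on the collar within each picture instead. At the end the gripper hid the bore from the top camera, so the final centring rests on the side view and the measurement taken just above the collar.

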